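Bed a batten against the saw fence and up to the flip stop

ROBOT

A 6-joint arm with a two-finger parallel gripper is mounted at the origin on the work surface. World frame = base frame: x ahead of the robot, y to its left, z up, the work surface at z = 0. Lengths are in m, angles in rad, forces in N, time in s.
With the tool pointing down it reaches from about 0.2 to 0.875 m from the base axis. Payload 3.4 kg.
Tool frame: the origin (TCP) lies midway between the tips of the shut fingers; the grasp point (between the pads) lies 19 mm behind it; z points along the fingers, y is the direction in which the jaws open and shut (so a half turn about z gives the same grasp; the last joint's range is limited). The gripper opens to 94 mm and grips with 3 to 60 N. Pads are 16 mm wide; open, the fingers measure 119 mm over their backs; the gripper's body (75 mm by 177 mm) begins 78 mm behind the grasp point.
Start: joints at [1.021, 0.276, 1.505, -0, 1.361, -0.121], TCP at [0.239, 0.523, 0.205] pointing down, gripper open.
Joint ranges: [-2.89, 2.89], [-0.75, 2.08], [0.22, 2.7], [-1.18, 4.32], [0.11, 2.71], [-2.7, 2.7]. Speed limits (rad/s): [2.57, 2.57, 3.14, 3.14, 3.14, 3.14].

INTERFACE

Orientations are given as a rotation vector (axis times angle).
In Python, from station import bot gives the robot as it stands.
- The arm moves only by the shell command python3 -m handwheel 'ROWS' [FORCE]. ROWS is JSON, a list of rows, each an object of numbers: "rx", "ry", "rz": the turn, a rotation vector about the tool's x, y, z in rad; "x", "y", "z": the shift along the tool's x, y, z in mm; "jaw": the finger opening in mm, from 0 to 94. In form: [{"rx": .., "ry": .., "rz": .., "x": .., "y": .., "z": .., "jaw": ..}, ...]. A call has 1 to 20 rows; each row is the pose to reach, as a shift and turn from the pose measured when the call began, along the tool's axes at that moment; what a row does not reach only later rows make up. A row lasts 1/10 s, in which the tool goes at most 50 mm and 8.59 degrees, less where a joint would pass 70% of its speed; a pose out of reach is approached as far as the arm can. A call with a gripper value outside its range is refused whole. The fingers move at their own pace and stop on an object; FORCE is the grip in N (left out, the last holds). Time passes only in rows, so rows that repeat a pose let the fingers close. It gives the time, the measured TCP pose, the force and the opening at its end, in the units of the state.
- bot.read_state(): the state, without advancing time (a new reading comes with each control period).
- bot.snapshot(name): name is "side" or "top"; returns a dict with "image" (400x640x3 uint8, red, green, blue), "depth" (400x640 float32, m along the optical axis (not along the pixel's ray), 0 where there is no reading), "camera_matrix" (3x3 intrinsics, pixels), "k1" (the pictures are not rectified: a ray, as slopes to the right and down, at radius r is drawn at 1 + k1 r^2 times it, then the intrinsics apply), "R" (3x3) and "t" (3): a world point X has camera coordinates R X + t. Camera axes: x right, y down, z forward; pixel columns grow to the right and rows downward; lengths in m; the calibration is good to about 2 mm. A picture is of the moment at which its call begins.
- bot.sign_off(): hands the job in, once; it reports no verdict.
Trained networks look in a picture, given as the dict that the camera call returned (one of the last four; its "shot" number tells which), for a name from the list of things; names that differ only in an ending like _2 or _b are one class to them, and where a whole thing is asked for, a point or a joint stands for the part that bears it (a point fixed in the world has none). Each returns a list of dicts, best first, with "score" (0 to 1); they miss things now and then, are a little off and sometimes report something else, mostly with a low value. They report only what shows in the picture. A call takes as long as a camera call. They do not tell look-alikes from the thing itself.
- bot.spot_in(picture, thing): "box" ([centre column, centre row, width, height] in pixels, round what is visible of it).
- bot.trace(picture, thing): "pixels" (400x640 bool, what is visible of it) and "box" ([centre column, centre row, width, height] in pixels, round what is visible of it).
- bot.mark_of(picture, thing): "centre" ([column, row] in pixels: a listed point, or the origin of a listed thing).
The state is a dict: "time_s": time; "joints": joint angles; "qvel": joint speeds; "joint_efforts": joint torques, N m; "position": TCP position; "ee_rot": TCP orientation; "wrist_force": force on the tool from outside, world axes, zero at the start; "torque": the same for the moment, N m; "opening": finger opening in m.
Only numpy, scipy, OpenCV 4.12 (cv2) and the standard library are available. Lean on these libraries where they do the work, as an engineer would, in place of code of your own. Each camera call takes 0.05 s, during which the arm holds its last target. There are 200 camera calls.

TASK

Push the loose wooden batten, flat on the table, against the plywood facing of the fence, pressing it home, firmly but gently, and holding the press half a second first near its left end and then near its right end (as the robot sees them), until it lies flush along both plywood pieces. Then slide it along the facing until its end meets the red flip stop, and leave it there, flush with the facing. Do not lift or force it (the fence is lightly clamped), and leave the jar, screwdriver and offcut alone.

Things in the scene. Friction and masses are not known exactly. Their poses are not given: they have to be found in the camera images.
- batten_mid (a point): Centre (15 mm up) of the loose brown wooden batten: 300 mm long (its y), 45 mm wide (its x, +x towards the fence), 30 mm high, 0.2 to 0.42 kg, lying on the table in front of the fence. It starts askew by up to 0.2 rad, with a gap to the facing of 45 to 96 mm at its middle and 10 mm or more at its nearer end, and slides under 1 to 3 N.
- fence: Fixed aluminium fence 40 mm thick (x), 620 mm long (y), 60 mm high, beyond the batten. Origin: centre of its underside; x points away from the robot, y along it to the robot's left. It carries the plywood facing in front and a red and a yellow flip stop on top, all below 100 mm. The yellow one is folded back, out of the way, with nothing in front of the fence. Nothing of this gives.
- facing_nominal (a point): Where the facing's front face should be: 54 mm before the fence's origin, mid-length, 25 mm up, axes as the fence. The facing is two plywood pieces in one plane, 18 mm thick, top at 47 mm, 30 to 250 mm left and right of mid-length. It is packed out on shims: the true face is up to 12 mm nearer or farther and turned up to 0.015 rad, anew each time, not measured: feel for it.
- fence_top (a point): Top of the fence, mid-length, 60 mm up. To press: 13 to 17 N, level, for half a second, 80 to 100 mm left or right of the batten's middle (7 N must reach the plywood; bearing down on it makes it drag on the table). A push at its middle loads both plywood pieces and does not count. Pressing one end can swing the other off: repeat left, right if so. Over 20 N on a plywood piece or 40 N on the stop knocks the setting out.
- stop: Red flip stop folded down, fixed near the left or the right end of the fence, 215 to 230 mm from its middle. Its red finger hangs before the facing: 12 mm thick along the fence, 5 to 75 mm high, x = -104 to -66 mm. Origin: on the table, on the fence's centre line, half-way through the finger's thickness (the face that meets the batten is 6 mm away along the fence); axes as the fence.
- jar: Bystander: jar of amber glass with a blue cap, 66 mm across, 85 mm high, loose, standing behind the fence; origin at the centre of its underside.
- screwdriver: Bystander: loose screwdriver lying on the table to the left, 200 mm long; origin at its middle, on the table.
- offcut: Bystander: loose block of pale wood 70 x 90 x 40 mm on the table to the right; origin at the centre of its underside.
Mind the look-alikes: they are no part of the job. There is more than one size of the stop; the job needs the middle-sized.

How it is judged:
By the outcome, as a careful person would: the job done as asked, in the order asked, and still so for the second after the job is handed in, with the robot touching nothing.
It also fails if it takes over 72 s, if anything falls off the work surface, if the arm or the gripper's body presses on something with over 40 N, if the wrist force passes 120 N, or if a joint passes its speed limit or range.

## Working session

There is one attempt and no reset: what is moved stays moved. The work goes in short steps, Python scripts to look and compute and a shell command to move; the robot and the scene stay as the last step left them, time stands still between calls to the robot, and variables do not carry over. Pictures are saved under pics/ and viewed, on a budget of 10 in all, crops included, one or two more only if the job needs it, and the job is handed in when it is done.

```bash
ls; mkdir -p pics
cat > h.py <<'E'
import numpy as np, cv2
from station import bot
def ray(p,uv):
    K=p["camera_matrix"];d=((uv[0]-K[0,2])/K[0,0],(uv[1]-K[1,2])/K[1,1]);d=np.array(d);s=d.copy()
    for _ in range(20): s=d/(1+p["k1"]*(s@s))
    return np.array([s[0],s[1],1])
def atz(p,uv,z):
    R,t=np.array(p["R"]),np.array(p["t"]);c=-R.T@t;d=R.T@ray(p,uv)
    return c+d*(z-c[2])/d[2]
def save(p,n,box=None,f=1):
    im=p["image"][:,:,::-1]
    if box: im=im[box[1]:box[3],box[0]:box[2]]
    cv2.imwrite("pics/"+n+".png",cv2.resize(im,None,fx=f,fy=f,interpolation=cv2.INTER_CUBIC))
E
python3 - <<'E'
from h import *
s=bot.read_state();print(s)
for n in("top","side"):
    p=bot.snapshot(n);save(p,n)
    print(n,-np.array(p["R"]).T@p["t"])
    for th,z in(("batten_mid",.015),("fence",0),("facing_nominal",.025),("fence_top",.06),("stop",0),("jar",0),("screwdriver",0),("offcut",0)):
        for m in bot.mark_of(p,th)[:4]: print(th,m["score"],np.round(m["centre"]),atz(p,m["centre"],z).round(4))
E
```

```text
pics
{'time_s': 0.0, 'joints': array([ 1.02100054e+00,  2.76588174e-01,  1.50609550e+00, -1.58004731e-05,
        1.36068641e+00, -1.21000484e-01]), 'qvel': array([-1.84757731e-04, -8.42716686e-05, -1.55182001e-03, -4.77825711e-04,
       -1.40963989e-04, -3.42159010e-04]), 'joint_efforts': array([ 7.60406801e-04, -4.04584658e+01, -2.37229210e+01,  7.04348017e-02,
        3.46497225e-02, -1.40057496e-04]), 'position': array([0.23879123, 0.52246503, 0.20462363]), 'ee_rot': array([-6.68275138e-01, -3.06910767e+00,  2.64390352e-03]), 'wrist_force': array([ 0.25507814, -0.32273684, -0.09449812]), 'torque': array([-0.0137814 , -0.03907386,  0.03152752]), 'opening': 0.09383822636174545}
top [0.47829673 0.03363555 1.18603229]
batten_mid 0.79 [352. 208.] [ 0.5107 -0.0583  0.015 ]
fence 0.85 [341. 161.] [ 0.6567 -0.0262  0.    ]
facing_nominal 0.77 [348. 176.] [ 0.6066 -0.0458  0.025 ]
fence_top 0.85 [348. 160.] [ 0.649  -0.0439  0.06  ]
stop 0.67 [270. 167.] [0.6385 0.1951 0.    ]
stop 0.65 [233. 268.] [0.3288 0.3076 0.    ]
stop 0.59 [235. 211.] [0.5042 0.3026 0.    ]
jar 0.78 [330. 118.] [0.7909 0.006  0.    ]
screwdriver 0.82 [180. 199.] [0.5416 0.4751 0.    ]
offcut 0.74 [468. 226.] [ 0.4516 -0.419   0.    ]
side [0.50289294 0.85064228 0.64963249]
batten_mid 0.64 [350. 198.] [ 0.5071 -0.0772  0.015 ]
fence 0.57 [301. 204.] [ 0.6563 -0.0492  0.    ]
facing_nominal 0.57 [316. 203.] [ 0.6084 -0.0252  0.025 ]
fence_top 0.68 [300. 189.] [ 0.6585 -0.0414  0.06  ]
jar 0.91 [257. 208.] [ 0.7891 -0.0139  0.    ]
screwdriver 0.79 [324. 364.] [0.5357 0.4669 0.    ]
offcut 0.68 [369. 154.] [ 0.4449 -0.405   0.    ]
```

View pics/top.png

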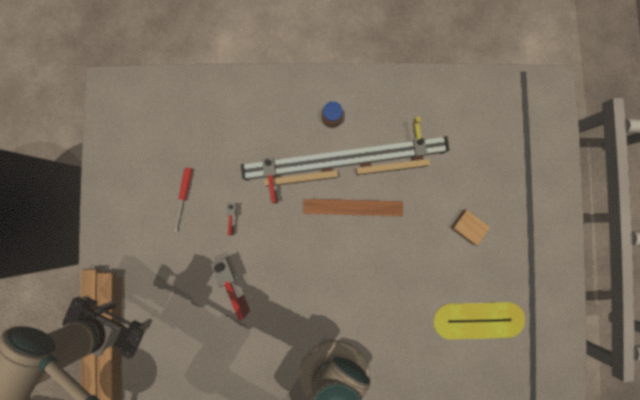

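View pics/side.png

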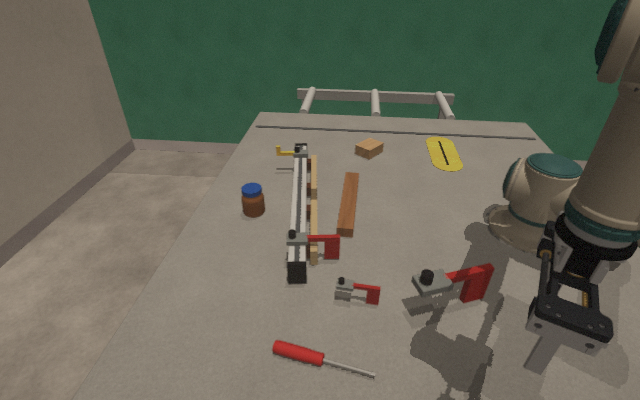

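The top view shows the stop candidates: a red one on the fence at (270,175), a small loose one at (232,218) and a large loose one at (230,287). By the description I choose the fence-mounted middle-sized one at (270,175), on the left end. The batten runs (304,207)–(403,208), and the jar, screwdriver and offcut are clear of it. I'll check the choice in a close crop and measure.

```bash
cat >> h.py <<'E'
def rect(p,thing,z):
    r=bot.trace(p,thing)
    if not r: return None
    m=r[0]["pixels"].astype(np.uint8)
    c=max(cv2.findContours(m,0,cv2.CHAIN_APPROX_NONE)[0],key=cv2.contourArea)[:,0]
    w=np.array([atz(p,q,z)[:2] for q in c])
    (cx,cy),(a,b),th=cv2.minAreaRect((w*1000).astype(np.float32))
    if b>a: a,b,th=b,a,th+90
    th=(th-90+90)%180-90   # deviation of the long side from +y
    return dict(c=(round(cx,1),round(cy,1)),L=round(a,1),W=round(b,1),deg=round(th,2),score=r[0]["score"])
E
python3 - <<'E'
from h import *
p=bot.snapshot("top");save(p,"crop",(230,120,460,225),3)
for th,z in(("batten_mid",.03),("fence",.06)): print(th,rect(p,th,z))
for uv in((243,166),(245,179),(447,137),(449,150)): print(uv,atz(p,uv,.06).round(4))
E
```

```text
batten_mid {'c': (511.0, -56.7), 'L': 294.9, 'W': 44.3, 'deg': -1.88, 'score': 0.72}
fence {'c': (655.5, -34.8), 'L': 418.5, 'W': 48.2, 'deg': 7.71, 'score': 0.76}
(243, 166) [0.6342 0.2661 0.06  ]
(245, 179) [0.5957 0.2599 0.06  ]
(447, 137) [ 0.7188 -0.341   0.06  ]
(449, 150) [ 0.6795 -0.3458  0.06  ]
```

View pics/crop.png

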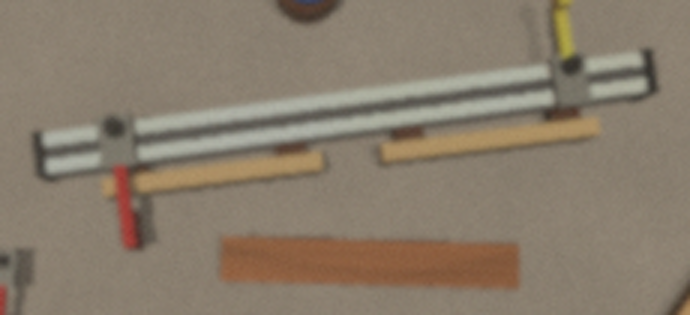

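The crop confirms the middle-sized stop clamped at the fence's left end, with the finger tip near (274,201). The yellow one is folded back, and the batten's left end is the nearer to the facing. Fence: centre ≈(0.657,-0.040), yaw ≈0.138. Now I move behind the batten with the tool aligned to the fence.

```bash
python3 -m handwheel '[{"x":-423,"y":-455,"rz":-0.567,"jaw":94},{"x":-423,"y":-455,"rz":-0.567},{"x":-423,"y":-455,"rz":-0.567},{"x":-423,"y":-455,"rz":-0.567},{"x":-423,"y":-455,"rz":-0.567},{"x":-423,"y":-455,"rz":-0.567},{"x":-423,"y":-455,"rz":-0.567},{"x":-423,"y":-455,"rz":-0.567},{"x":-423,"y":-455,"rz":-0.567},{"x":-423,"y":-455,"rz":-0.567},{"x":-423,"y":-455,"rz":-0.567},{"x":-423,"y":-455,"rz":-0.567},{"x":-423,"y":-455,"rz":-0.567},{"x":-423,"y":-455,"rz":-0.567},{"x":-423,"y":-455,"rz":-0.567},{"x":-423,"y":-455,"rz":-0.567},{"x":-423,"y":-455,"rz":-0.567},{"x":-423,"y":-455,"rz":-0.567},{"x":-423,"y":-455,"rz":-0.567},{"x":-423,"y":-455,"rz":-0.567}]'
cat >> h.py <<'E'
FC=np.array([.657,-.040]);PH=.138
XF=np.array([np.cos(PH),np.sin(PH)]);YF=np.array([-np.sin(PH),np.cos(PH)])
def F(v): v=np.array(v[:2])-FC; return (np.array([v@XF,v@YF])*1000).round(1)
def st():
    from scipy.spatial.transform import Rotation as Ro
    s=bot.read_state();R=Ro.from_rotvec(s["ee_rot"]).as_matrix();w=s["wrist_force"]
    print("t",round(s["time_s"],2),"pos",s["position"].round(4),"F-frame",F(s["position"]),"yawerr",round(np.arctan2(*(-R[:2,0])[::-1])-PH,4),"tilt",R[2].round(4),"f_xf,yf,z",round(w[:2]@XF,2),round(w[:2]@YF,2),round(w[2],2),"j",s["joints"].round(2))
E
python3 -c "
from h import *;st()"
```

```text
t 1.05 pos [0.2391 0.523  0.2055] F-frame [-336.5  615.1] yawerr -0.5668 tilt [-0.e+00  1.e-04 -1.e+00] f_xf,yf,z 0.88 -1.09 -0.29 j [ 1.02  0.28  1.5  -0.    1.36 -0.12]validation failed for argument at $[0]...
```

```bash
python3 -m handwheel '[{"rx":0,"ry":0,"rz":-0.567,"x":-423,"y":-455,"z":0,"jaw":94},{"rx":0,"ry":0,"rz":-0.567,"x":-423,"y":-455,"z":0,"jaw":94},{"rx":0,"ry":0,"rz":-0.567,"x":-423,"y":-455,"z":0,"jaw":94},{"rx":0,"ry":0,"rz":-0.567,"x":-423,"y":-455,"z":0,"jaw":94},{"rx":0,"ry":0,"rz":-0.567,"x":-423,"y":-455,"z":0,"jaw":94},{"rx":0,"ry":0,"rz":-0.567,"x":-423,"y":-455,"z":0,"jaw":94},{"rx":0,"ry":0,"rz":-0.567,"x":-423,"y":-455,"z":0,"jaw":94},{"rx":0,"ry":0,"rz":-0.567,"x":-423,"y":-455,"z":0,"jaw":94},{"rx":0,"ry":0,"rz":-0.567,"x":-423,"y":-455,"z":0,"jaw":94},{"rx":0,"ry":0,"rz":-0.567,"x":-423,"y":-455,"z":0,"jaw":94},{"rx":0,"ry":0,"rz":-0.567,"x":-423,"y":-455,"z":0,"jaw":94},{"rx":0,"ry":0,"rz":-0.567,"x":-423,"y":-455,"z":0,"jaw":94},{"rx":0,"ry":0,"rz":-0.567,"x":-423,"y":-455,"z":0,"jaw":94},{"rx":0,"ry":0,"rz":-0.567,"x":-423,"y":-455,"z":0,"jaw":94},{"rx":0,"ry":0,"rz":-0.567,"x":-423,"y":-455,"z":0,"jaw":94}]' ; python3 -c "
from h import *;st()"
```

```text
time_s: 2.55
position: [0.4344, -0.0669, 0.2053]
ee_rot: [0.214, -3.134, -0.002]
wrist_force: [1.2, 0.8, -0.3]
opening: 0.0938
t 2.55 pos [ 0.4344 -0.0669  0.2053] F-frame [-224.2    4. ] yawerr -0.0017 tilt [ 5.0e-04  1.1e-03 -1.0e+00] f_xf,yf,z 1.29 0.59 -0.35 j [-0.31  0.07  1.77  0.    1.3  -2.02]
```

```bash
python3 -m handwheel '[{"rx":0,"ry":0,"rz":0,"x":0,"y":0,"z":60,"jaw":94},{"rx":0,"ry":0,"rz":0,"x":0,"y":0,"z":120,"jaw":94},{"rx":0,"ry":0,"rz":0,"x":0,"y":0,"z":160,"jaw":94},{"rx":0,"ry":0,"rz":0,"x":0,"y":0,"z":180,"jaw":94},{"rx":0,"ry":0,"rz":0,"x":0,"y":0,"z":190,"jaw":94},{"rx":0,"ry":0,"rz":0,"x":0,"y":0,"z":190,"jaw":94},{"rx":0,"ry":0,"rz":0,"x":0,"y":0,"z":190,"jaw":94}]'
python3 - <<'E'
from h import *
st();p=bot.snapshot("top");save(p,"t2",(230,120,460,240),3);print(rect(p,"batten_mid",.03));st();bot.snapshot("side");st()
E
```

```text
time_s: 3.25
position: [0.4355, -0.0665, 0.0165]
ee_rot: [-0.215, 3.132, 0.0]
wrist_force: [0.7, -0.6, 0.4]
opening: 0.0941
t 3.25 pos [ 0.4355 -0.0665  0.0165] F-frame [-223.     4.2] yawerr -0.0007 tilt [-1.7e-03  1.0e-04 -1.0e+00] f_xf,yf,z 0.57 -0.66 0.38 j [-0.31  0.28  2.06  0.    0.8  -2.02]
{'c': (511.3, -58.2), 'L': 298.2, 'W': 49.3, 'deg': -1.41, 'score': 0.94}
t 3.35 pos [ 0.4359 -0.0669  0.017 ] F-frame [-222.7    3.7] yawerr -0.0012 tilt [-3.1e-03 -6.0e-04 -1.0e+00] f_xf,yf,z 0.85 -0.88 -0.49 j [-0.31  0.28  2.06  0.    0.8  -2.02]
t 3.4 pos [ 0.4358 -0.067   0.0169] F-frame [-222.8    3.7] yawerr -0.0015 tilt [-2.9e-03 -5.0e-04 -1.0e+00] f_xf,yf,z 0.16 -0.07 -0.73 j [-0.31  0.28  2.06  0.    0.8  -2.02]
```

View pics/t2.png

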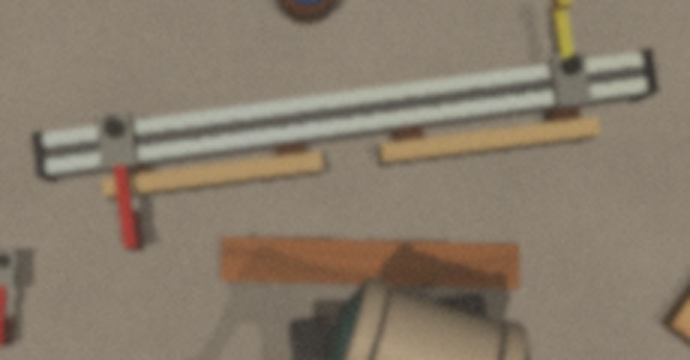

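The picture shows the batten undisturbed and the gripper behind it. I push with open jaws to square it to the fence.

```bash
python3 -m handwheel '[{"rx":0,"ry":0,"rz":0,"x":-20,"y":0,"z":0,"jaw":94},{"rx":0,"ry":0,"rz":0,"x":-28,"y":0,"z":0,"jaw":94},{"rx":0,"ry":0,"rz":0,"x":-34,"y":0,"z":0,"jaw":94},{"rx":0,"ry":0,"rz":0,"x":-40,"y":0,"z":0,"jaw":94},{"rx":0,"ry":0,"rz":0,"x":-46,"y":0,"z":0,"jaw":94},{"rx":0,"ry":0,"rz":0,"x":-52,"y":0,"z":0,"jaw":94},{"rx":0,"ry":0,"rz":0,"x":-58,"y":0,"z":0,"jaw":94},{"rx":0,"ry":0,"rz":0,"x":-64,"y":0,"z":0,"jaw":94},{"rx":0,"ry":0,"rz":0,"x":-70,"y":0,"z":0,"jaw":94},{"rx":0,"ry":0,"rz":0,"x":-76,"y":0,"z":0,"jaw":94},{"rx":0,"ry":0,"rz":0,"x":-82,"y":0,"z":0,"jaw":94},{"rx":0,"ry":0,"rz":0,"x":-85,"y":0,"z":0,"jaw":94},{"rx":0,"ry":0,"rz":0,"x":-85,"y":0,"z":0,"jaw":94}]'
python3 - <<'E'
from h import *
st();p=bot.snapshot("top");save(p,"t3",(230,120,460,240),3)
for u in((107,195),(325,167),(382,161),(600,134)): print(F(atz(p,(230+u[0]/3,120+u[1]/3),.047)))
E
```

```text
time_s: 4.7
position: [0.5211, -0.0553, 0.0171]
ee_rot: [-0.214, 3.13, -0.001]
wrist_force: [-0.2, 1.1, -0.4]
opening: 0.0939
t 4.7 pos [ 0.5211 -0.0553  0.0171] F-frame [-136.7    3.5] yawerr -0.0012 tilt [-4.4e-03 -7.0e-04 -1.0e+00] f_xf,yf,z -0.08 1.17 -0.41 j [-0.24  0.38  1.88  0.    0.88 -1.95]
[-44.4 249.3]
[-47.8  31.7]
[-49.9 -25.2]
[ -54.  -245.8]
```

View pics/t3.png

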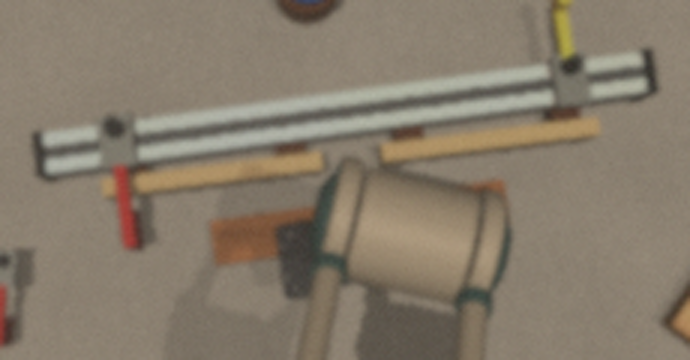

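The batten is now nearly parallel, its left end at crop (212,240), with a gap of about 35 mm. I close most of that gap.

```bash
python3 -m handwheel '[{"rx":0,"ry":0,"rz":0.012,"x":-6,"y":0,"z":0,"jaw":94},{"rx":0,"ry":0,"rz":0.012,"x":-12,"y":0,"z":0,"jaw":94},{"rx":0,"ry":0,"rz":0.012,"x":-18,"y":0,"z":0,"jaw":94},{"rx":0,"ry":0,"rz":0.012,"x":-22,"y":0,"z":0,"jaw":94},{"rx":0,"ry":0,"rz":0.012,"x":-25,"y":0,"z":0,"jaw":94},{"rx":0,"ry":0,"rz":0.012,"x":-25,"y":0,"z":0,"jaw":94}]' ; python3 -m handwheel '[{"rx":0,"ry":0,"rz":0,"x":-1,"y":0,"z":0,"jaw":94},{"rx":0,"ry":0,"rz":0,"x":-2,"y":0,"z":0,"jaw":94}]';  python3 -m handwheel '[{"rx":0,"ry":0,"rz":0,"x":-1,"y":0,"z":0,"jaw":94},{"rx":0,"ry":0,"rz":0,"x":-2,"y":0,"z":0,"jaw":94}]';python3 -c "
from h import *;st()"
```

```text
time_s: 5.35
position: [0.5465, -0.052, 0.0173]
ee_rot: [-0.195, 3.13, -0.001]
wrist_force: [-0.0, 0.5, 0.7]
opening: 0.0939
time_s: 5.55
position: [0.548, -0.0517, 0.0173]
ee_rot: [-0.196, 3.131, -0.001]
wrist_force: [-2.3, -1.8, 0.9]
opening: 0.094
time_s: 5.75
position: [0.5499, -0.0514, 0.0173]
ee_rot: [-0.196, 3.131, -0.001]
wrist_force: [-1.3, -0.1, 0.3]
opening: 0.0941
t 5.75 pos [ 0.5499 -0.0514  0.0173] F-frame [-107.6    3.4] yawerr -0.0133 tilt [-4.4e-03 -8.0e-04 -1.0e+00] f_xf,yf,z -1.35 0.05 0.32 j [-0.22  0.41  1.82  0.    0.9  -1.92]
```

```bash
python3 -m handwheel '[{"rx":0,"ry":0,"rz":0,"x":20,"y":0,"z":0,"jaw":0},{"rx":0,"ry":0,"rz":0,"x":20,"y":45,"z":0,"jaw":0},{"rx":0,"ry":0,"rz":0,"x":20,"y":88,"z":0,"jaw":0},{"rx":0,"ry":0,"rz":0,"x":20,"y":88,"z":0,"jaw":0},{"rx":0,"ry":0,"rz":0,"x":20,"y":88,"z":0,"jaw":0},{"rx":0,"ry":0,"rz":0,"x":20,"y":88,"z":0,"jaw":0},{"rx":0,"ry":0,"rz":0,"x":20,"y":88,"z":0,"jaw":0},{"rx":0,"ry":0,"rz":0,"x":20,"y":88,"z":0,"jaw":0},{"rx":0,"ry":0,"rz":0,"x":20,"y":88,"z":0,"jaw":0},{"rx":0,"ry":0,"rz":0,"x":20,"y":88,"z":0,"jaw":0}]'
python3 - <<'E'
from h import *
st();p=bot.snapshot("top");a=p["image"][120:240,230:460]
q=bot.snapshot("side");b=q["image"][140:280,230:430]
im=np.vstack([cv2.resize(a,(760,397)),np.pad(cv2.resize(b,(286,200)),((0,0),(0,474),(0,0)))])
cv2.imwrite("pics/t4.png",im[:,:,::-1])
for m in bot.mark_of(p,"batten_mid"): print(F(atz(p,m["centre"],.015)),m["score"])
for m in bot.mark_of(q,"batten_mid"): print(F(atz(q,m["centre"],.015)),m["score"])
E
```

```text
time_s: 6.75
position: [0.5192, 0.0329, 0.0171]
ee_rot: [-0.194, 3.131, -0.001]
wrist_force: [-0.5, -0.2, 0.0]
opening: 0.0175
t 6.75 pos [0.5192 0.0329 0.0171] F-frame [-126.4   91.2] yawerr -0.0141 tilt [-4.4e-03 -8.0e-04 -1.0e+00] f_xf,yf,z -0.48 -0.1 0.01 j [-0.07  0.37  1.89  0.    0.87 -1.77]
[-73.8   1.2] 0.75
[-256.8 -338.9] 0.67
[-72.1  -4.8] 0.6
```

View pics/t4.png

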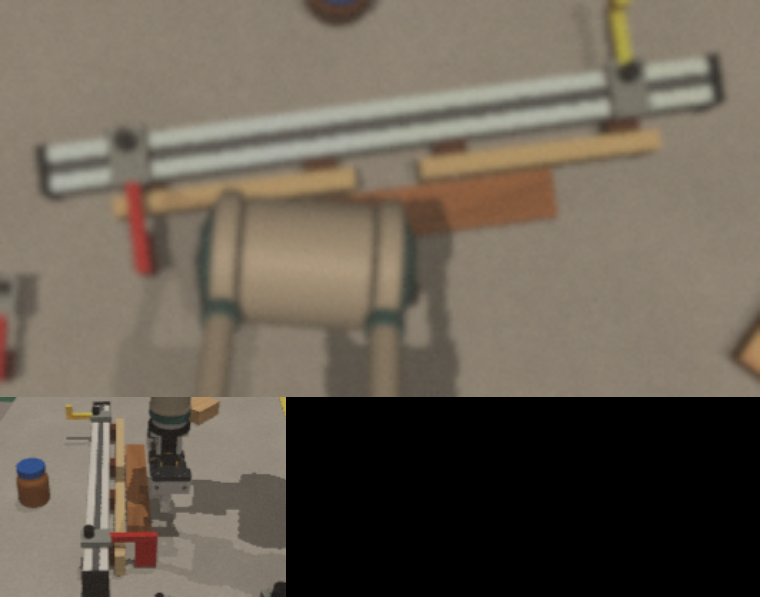

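The arm hides the left part. The right end's front corner is at crop (552,170), and the batten middle is at y_f ≈ 0, so my tool at 91 mm is right for the left press. I approach and feel.

```bash
python3 -m handwheel '[{"rx":0,"ry":0,"rz":0,"x":-8,"y":0,"z":0,"jaw":0},{"rx":0,"ry":0,"rz":0,"x":-16,"y":0,"z":0,"jaw":0},{"rx":0,"ry":0,"rz":0,"x":-18,"y":0,"z":0,"jaw":0},{"rx":0,"ry":0,"rz":0,"x":-20,"y":0,"z":0,"jaw":0}]'
python3 - <<'E'
from h import *
st();p=bot.snapshot("top");print(F(atz(p,(397.1,171.5),.03)),F(atz(p,(230+555/3.304,120+217/3.304),.03)))
E
python3 -m handwheel '[{"rx":0,"ry":0,"rz":0,"x":-1,"y":0,"z":0,"jaw":0},{"rx":0,"ry":0,"rz":0,"x":-2,"y":0,"z":0,"jaw":0}]'
python3 -c "
from h import *;st()"
```

```text
time_s: 7.35
position: [0.5394, 0.0359, 0.0172]
ee_rot: [-0.196, 3.131, -0.001]
wrist_force: [-2.1, -1.3, 2.1]
opening: 0.0004
t 7.35 pos [0.5394 0.0359 0.0172] F-frame [-106.    91.3] yawerr -0.0132 tilt [-4.1e-03 -8.0e-04 -1.0e+00] f_xf,yf,z -2.27 -1.0 2.1 j [-0.06  0.4   1.85 -0.    0.89 -1.76]
[ -58.8 -147.7] [-101.8 -143.6]
time_s: 7.6
position: [0.5399, 0.0361, 0.0169]
ee_rot: [-0.196, 3.134, -0.001]
wrist_force: [-1.8, -0.8, 1.0]
opening: 0.0004
t 7.6 pos [0.5399 0.0361 0.0169] F-frame [-105.5   91.5] yawerr -0.013 tilt [-1.2e-03 -5.0e-04 -1.0e+00] f_xf,yf,z -1.87 -0.57 0.95 j [-0.06  0.4   1.85 -0.    0.9  -1.76]
```

```bash
for i in 1 2 3; do :; done; python3 -m handwheel '[{"rx":0,"ry":0,"rz":0,"x":-1.5,"y":0,"z":0,"jaw":0},{"rx":0,"ry":0,"rz":0,"x":-3,"y":0,"z":0,"jaw":0}]'|sed -n '2p;4p'
python3 -m handwheel '[{"rx":0,"ry":0,"rz":0,"x":-1,"y":0,"z":0,"jaw":0},{"rx":0,"ry":0,"rz":0,"x":-2,"y":0,"z":0,"jaw":0}]'|sed -n '2p;4p'
python3 -c "
from h import *;st()"
```

```text
position: [0.5423, 0.0366, 0.0168]
wrist_force: [-0.6, -0.3, -0.7]
position: [0.543, 0.0367, 0.0167]
wrist_force: [-5.4, -1.1, 4.3]
t 8.0 pos [0.543  0.0367 0.0167] F-frame [-102.4   91.7] yawerr -0.013 tilt [ 2.6e-03 -1.0e-04 -1.0e+00] f_xf,yf,z -5.47 -0.37 4.31 j [-0.06  0.4   1.84 -0.    0.9  -1.76]
```

```bash
python3 -m handwheel '[{"rx":0,"ry":-0.002,"rz":0,"x":-0.7,"y":0,"z":-0.4,"jaw":0},{"rx":0,"ry":-0.002,"rz":0,"x":-0.7,"y":0,"z":-0.4,"jaw":0}]'|sed -n '2p;4p'
python3 -c "
from h import *;st()"
```

```text
position: [0.543, 0.0367, 0.0168]
wrist_force: [-3.3, -1.6, -0.8]
t 8.2 pos [0.543  0.0367 0.0168] F-frame [-102.4   91.7] yawerr -0.013 tilt [ 0.002 -0.    -1.   ] f_xf,yf,z -3.48 -1.14 -0.78 j [-0.06  0.4   1.84 -0.    0.9  -1.76]
```

```bash
python3 -m handwheel '[{"rx":0,"ry":0,"rz":0,"x":-1,"y":0,"z":-0.2,"jaw":0},{"rx":0,"ry":0,"rz":0,"x":-1.5,"y":0,"z":-0.2,"jaw":0},{"rx":0,"ry":0,"rz":0,"x":-1.5,"y":0,"z":-0.2,"jaw":0}]'|sed -n '2p;4p'
python3 -c "
from h import *;st()"
```

```text
position: [0.543, 0.0368, 0.0168]
wrist_force: [-6.1, -1.0, 2.2]
t 8.5 pos [0.543  0.0368 0.0168] F-frame [-102.4   91.7] yawerr -0.0128 tilt [ 0.005  0.    -1.   ] f_xf,yf,z -6.18 -0.18 2.18 j [-0.06  0.41  1.83 -0.    0.91 -1.75]
```

```bash
python3 -m handwheel '[{"rx":0,"ry":0,"rz":0,"x":-2,"y":0,"z":-0.5,"jaw":0},{"rx":0,"ry":0,"rz":0,"x":-2.6,"y":0,"z":-0.7,"jaw":0},{"rx":0,"ry":0,"rz":0,"x":-2.6,"y":0,"z":-0.7,"jaw":0}]'|sed -n '2p;4p'
python3 -c "
from h import *;st()
for _ in range(3): bot.snapshot('side');st()"|cut -c1-10,95-190
```

```text
position: [0.5438, 0.0363, 0.0168]
wrist_force: [-5.0, -2.6, 0.4]
t 8.8 pos  -1.0e+00] f_xf,yf,z -5.28 -1.93 0.4 j [-0.06  0.41  1.83 -0.    0.91 -1.75]
t 8.85 pos04 -1.0e+00] f_xf,yf,z -5.48 -2.83 -0.05 j [-0.06  0.41  1.83 -0.    0.91 -1.75]
t 8.9 pos 4 -1.0e+00] f_xf,yf,z -5.94 -2.34 0.05 j [-0.06  0.41  1.83 -0.    0.91 -1.75]
t 8.95 pos04 -1.0e+00] f_xf,yf,z -5.56 -1.93 0.26 j [-0.06  0.41  1.83 -0.    0.91 -1.75]
```

```bash
python3 -m handwheel '[{"rx":0,"ry":0,"rz":0,"x":-2,"y":0,"z":-0.5,"jaw":0},{"rx":0,"ry":0,"rz":0,"x":-2.6,"y":0,"z":-0.7,"jaw":0},{"rx":0,"ry":0,"rz":0,"x":-2.6,"y":0,"z":-0.7,"jaw":0}]'|sed -n '2p;4p'
python3 -c "
from h import *;st()"
```

```text
position: [0.5438, 0.0363, 0.0169]
wrist_force: [-6.9, -1.4, 0.9]
t 9.25 pos [0.5438 0.0363 0.0169] F-frame [-101.7   91.2] yawerr -0.0117 tilt [ 1.430e-02 -7.000e-04 -9.999e-01] f_xf,yf,z -7.02 -0.49 0.87 j [-0.06  0.41  1.82 -0.    0.92 -1.75]
```

```bash
python3 -m handwheel '[{"rx":0,"ry":-0.007,"rz":0,"x":-1.5,"y":0,"z":-0.3,"jaw":0},{"rx":0,"ry":-0.014,"rz":0,"x":-2.2,"y":0,"z":-0.3,"jaw":0},{"rx":0,"ry":-0.014,"rz":0,"x":-2.2,"y":0,"z":-0.3,"jaw":0}]'|sed -n '2p;4p'
python3 -c "
from h import *;st()"
```

```text
position: [0.5439, 0.0363, 0.0168]
wrist_force: [-6.4, -2.9, 1.6]
t 9.55 pos [0.5439 0.0363 0.0168] F-frame [-101.6   91.2] yawerr -0.0113 tilt [ 4.1e-03 -7.0e-04 -1.0e+00] f_xf,yf,z -6.69 -1.97 1.64 j [-0.06  0.41  1.83 -0.    0.91 -1.76]
```

```bash
python3 -m handwheel '[{"rx":0,"ry":-0.008,"rz":0,"x":-2.5,"y":0,"z":-0.5,"jaw":0},{"rx":0,"ry":-0.008,"rz":0,"x":-3.2,"y":0,"z":-0.7,"jaw":0},{"rx":0,"ry":-0.008,"rz":0,"x":-4,"y":0,"z":-0.9,"jaw":0},{"rx":0,"ry":-0.008,"rz":0,"x":-4,"y":0,"z":-0.9,"jaw":0}]'|sed -n '2p;4p'
python3 -c "
from h import *;st()"
```

```text
position: [0.5439, 0.0363, 0.0168]
wrist_force: [-9.1, -2.8, 2.6]
t 9.95 pos [0.5439 0.0363 0.0168] F-frame [-101.5   91.2] yawerr -0.0107 tilt [ 4.1e-03 -6.0e-04 -1.0e+00] f_xf,yf,z -9.4 -1.51 2.61 j [-0.06  0.41  1.83 -0.    0.91 -1.76]
```

```bash
python3 -m handwheel '[{"rx":0,"ry":-0.011,"rz":0,"x":-4,"y":0,"z":-1.1,"jaw":0},{"rx":0,"ry":-0.011,"rz":0,"x":-5,"y":0,"z":-1.4,"jaw":0},{"rx":0,"ry":-0.011,"rz":0,"x":-5.7,"y":0,"z":-1.6,"jaw":0},{"rx":0,"ry":-0.011,"rz":0,"x":-6.2,"y":0,"z":-1.8,"jaw":0},{"rx":0,"ry":-0.011,"rz":0,"x":-6.2,"y":0,"z":-1.8,"jaw":0}]'|sed -n '2p;4p'
cat > hold.py <<'E'
from h import *
import sys
W=[]
for _ in range(int(sys.argv[1])):
    w=bot.read_state()["wrist_force"];W.append([w[:2]@XF,w[:2]@YF,w[2]]);bot.snapshot("side")
print(np.round(W,1).tolist());print(np.mean(W,0).round(2));st()
E
python3 hold.py 6
```

```text
position: [0.5439, 0.0363, 0.0168]
wrist_force: [-10.6, -4.1, 0.8]
[[-11.0, -2.6, 0.8], [-10.5, -1.9, -0.5], [-11.1, -2.7, -0.3], [-11.0, -2.5, 0.7], [-10.9, -2.8, 0.1], [-10.7, -2.0, -0.6]]
[-1.087e+01 -2.420e+00  1.000e-02]
t 10.75 pos [0.5439 0.0363 0.0168] F-frame [-101.5   91.2] yawerr -0.0097 tilt [ 5.5e-03 -4.0e-04 -1.0e+00] f_xf,yf,z -10.2 -3.23 0.16 j [-0.06  0.41  1.83 -0.    0.91 -1.76]
```

```bash
python3 -m handwheel '[{"rx":0,"ry":-0.012,"rz":0,"x":-6,"y":-0.8,"z":-1.5,"jaw":0},{"rx":0,"ry":-0.012,"rz":0,"x":-7,"y":-0.8,"z":-1.7,"jaw":0},{"rx":0,"ry":-0.012,"rz":0,"x":-8,"y":-0.8,"z":-1.8,"jaw":0},{"rx":0,"ry":-0.012,"rz":0,"x":-8.3,"y":-0.8,"z":-1.8,"jaw":0},{"rx":0,"ry":-0.012,"rz":0,"x":-8.3,"y":-0.8,"z":-1.8,"jaw":0}]'|sed -n '2p;4p'
python3 hold.py 4
```

```text
position: [0.5439, 0.0363, 0.0168]
wrist_force: [-14.0, -2.6, 3.5]
[[-14.2, -0.6, 3.5], [-14.0, -1.4, 4.0], [-13.6, -0.8, 3.7], [-14.0, -1.8, 3.7]]
[-13.97  -1.18   3.74]
t 11.45 pos [0.5439 0.0363 0.0168] F-frame [-101.5   91.2] yawerr -0.0088 tilt [ 0.0098  0.0011 -1.    ] f_xf,yf,z -14.06 -0.66 3.78 j [-0.06  0.41  1.83 -0.    0.92 -1.76]
```

```bash
python3 -m handwheel '[{"rx":0,"ry":-0.014,"rz":0,"x":-8.3,"y":-0.8,"z":-2.4,"jaw":0},{"rx":0,"ry":-0.014,"rz":0,"x":-9,"y":-0.8,"z":-2.8,"jaw":0},{"rx":0,"ry":-0.014,"rz":0,"x":-9.2,"y":-0.8,"z":-2.9,"jaw":0},{"rx":0,"ry":-0.014,"rz":0,"x":-9.2,"y":-0.8,"z":-2.9,"jaw":0}]'|sed -n '2p;4p'
python3 hold.py 14
```

```text
position: [0.5438, 0.0363, 0.017]
wrist_force: [-13.9, -2.7, -1.6]
[[-14.1, -0.7, -1.6], [-14.8, -1.8, -0.9], [-13.9, -1.7, -0.5], [-15.0, -0.4, 0.7], [-14.4, -0.7, 0.2], [-14.7, -0.8, -0.8], [-13.6, -1.2, -0.9], [-13.5, -0.9, -0.3], [-13.4, -0.6, -1.5], [-14.0, -1.1, -0.7], [-14.0, -0.7, -0.7], [-13.9, -1.4, -0.8], [-14.1, -0.6, -0.2], [-13.1, -0.6, -0.9]]
[-14.04  -0.93  -0.65]
t 12.55 pos [0.5439 0.0363 0.017 ] F-frame [-101.5   91.2] yawerr -0.0078 tilt [ 0.0143  0.0028 -0.9999] f_xf,yf,z -14.17 -0.71 -0.54 j [-0.06  0.41  1.82 -0.    0.92 -1.76]
```

```bash
python3 -m handwheel '[{"rx":0,"ry":-0.014,"rz":0,"x":3,"y":0,"z":0,"jaw":0},{"rx":0,"ry":-0.014,"rz":0,"x":15,"y":0,"z":0,"jaw":0},{"rx":0,"ry":-0.014,"rz":0,"x":18,"y":-50,"z":0,"jaw":0},{"rx":0,"ry":-0.014,"rz":0,"x":18,"y":-100,"z":0,"jaw":0},{"rx":0,"ry":-0.014,"rz":0,"x":18,"y":-150,"z":0,"jaw":0},{"rx":0,"ry":-0.014,"rz":0,"x":18,"y":-179,"z":0,"jaw":0},{"rx":0,"ry":-0.014,"rz":0,"x":18,"y":-179,"z":0,"jaw":0},{"rx":0,"ry":-0.014,"rz":0,"x":18,"y":-179,"z":0,"jaw":0}]'|sed -n '2p;4p'
python3 - <<'E'
from h import *
st();p=bot.snapshot("top");save(p,"t5",(230,120,460,240),3)
for n in("top","side"):
  q=bot.snapshot(n)
  for m in bot.mark_of(q,"batten_mid"): print(F(atz(q,m["centre"],.015)),m["score"])
E
```

```text
position: [0.5501, -0.144, 0.0172]
wrist_force: [0.4, 0.6, 0.7]
t 13.35 pos [ 0.5501 -0.144   0.0172] F-frame [-120.2  -88.3] yawerr -0.0099 tilt [-0.002   0.0024 -1.    ] f_xf,yf,z 0.46 0.58 0.66 j [-0.38  0.43  1.78  0.    0.93 -2.08]
[-71.    5.7] 0.64
[-66.2  -4.4] 0.82
```

View pics/t5.png

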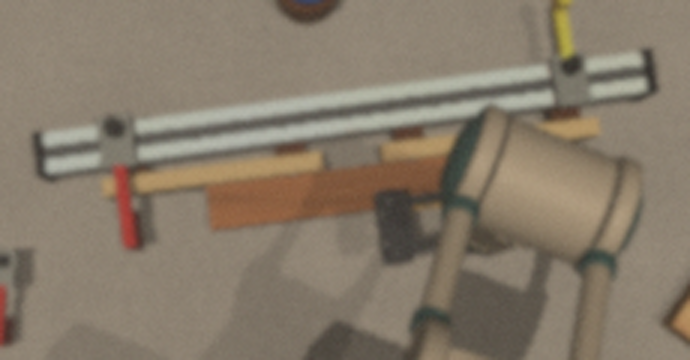

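The left half looks flush, with the left end at crop (208,190)–(210,229). Next is the right side.

```bash
python3 -m handwheel '[{"rx":0,"ry":0,"rz":0,"x":-6,"y":0,"z":0,"jaw":0},{"rx":0,"ry":0,"rz":0,"x":-10,"y":0,"z":0,"jaw":0},{"rx":0,"ry":0,"rz":0,"x":-12,"y":0,"z":0,"jaw":0},{"rx":0,"ry":0,"rz":0,"x":-13,"y":0,"z":0,"jaw":0}]'|sed -n '2p;4p'
python3 -m handwheel '[{"rx":0,"ry":0,"rz":0,"x":-1,"y":0,"z":-0.2,"jaw":0},{"rx":0,"ry":0,"rz":0,"x":-2,"y":0,"z":-0.2,"jaw":0},{"rx":0,"ry":0,"rz":0,"x":-2,"y":0,"z":-0.2,"jaw":0}]'|sed -n '2p;4p'
python3 -c "
from h import *;st()"
```

```text
position: [0.5626, -0.1402, 0.0168]
wrist_force: [1.1, -0.3, 0.6]
position: [0.5646, -0.14, 0.017]
wrist_force: [-0.1, 0.3, -0.6]
t 14.3 pos [ 0.5646 -0.14    0.017 ] F-frame [-105.2  -86.4] yawerr -0.0057 tilt [-1.0e-04  2.8e-03 -1.0e+00] f_xf,yf,z -0.1 0.34 -0.56 j [-0.36  0.45  1.75  0.    0.94 -2.07]
```

```bash
python3 -m handwheel '[{"rx":0,"ry":0,"rz":0,"x":-1,"y":0,"z":-0.2,"jaw":0},{"rx":0,"ry":0,"rz":0,"x":-2,"y":0,"z":-0.2,"jaw":0},{"rx":0,"ry":0,"rz":0,"x":-2,"y":0,"z":-0.2,"jaw":0}]'|sed -n '2p;4p'
python3 -c "
from h import *;st()"
```

```text
position: [0.5652, -0.1399, 0.0171]
wrist_force: [-3.7, -1.5, 2.2]
t 14.6 pos [ 0.5652 -0.1399  0.0171] F-frame [-104.7  -86.3] yawerr -0.0054 tilt [ 0.0028  0.0031 -1.    ] f_xf,yf,z -3.85 -0.98 2.25 j [-0.36  0.45  1.75  0.    0.95 -2.07]
```

```bash
python3 -m handwheel '[{"rx":0,"ry":-0.008,"rz":0,"x":-2.5,"y":-0.5,"z":-0.8,"jaw":0},{"rx":0,"ry":-0.008,"rz":0,"x":-4,"y":-0.5,"z":-1.2,"jaw":0},{"rx":0,"ry":-0.008,"rz":0,"x":-5,"y":-0.5,"z":-1.5,"jaw":0},{"rx":0,"ry":-0.008,"rz":0,"x":-5,"y":-0.5,"z":-1.5,"jaw":0}]'|sed -n '2p;4p'
python3 hold.py 3
```

```text
position: [0.5653, -0.1398, 0.0172]
wrist_force: [-8.5, -4.1, 0.0]
[[-9.0, -2.9, 0.0], [-9.0, -2.5, -0.3], [-8.7, -1.7, -0.8]]
[-8.87 -2.34 -0.35]
t 15.15 pos [ 0.5653 -0.1398  0.0172] F-frame [-104.6  -86.2] yawerr -0.0043 tilt [ 0.0043  0.0048 -1.    ] f_xf,yf,z -7.92 -2.6 1.16 j [-0.36  0.45  1.75  0.    0.95 -2.07]
```

```bash
python3 -m handwheel '[{"rx":0,"ry":-0.011,"rz":0,"x":-5,"y":-1.3,"z":-1.5,"jaw":0},{"rx":0,"ry":-0.011,"rz":0,"x":-6.5,"y":-1.3,"z":-1.9,"jaw":0},{"rx":0,"ry":-0.011,"rz":0,"x":-7.6,"y":-1.3,"z":-2.1,"jaw":0},{"rx":0,"ry":-0.011,"rz":0,"x":-8.4,"y":-1.3,"z":-2.3,"jaw":0},{"rx":0,"ry":-0.011,"rz":0,"x":-8.4,"y":-1.3,"z":-2.3,"jaw":0}]'|sed -n '2p;4p'
python3 hold.py 4
```

```text
position: [0.5653, -0.1398, 0.0172]
wrist_force: [-14.2, -4.2, 1.3]
[[-14.7, -2.2, 1.3], [-13.3, -2.1, 0.3], [-13.6, -1.9, 0.6], [-13.7, -1.9, 0.6]]
[-13.83  -2.02   0.71]
t 15.85 pos [ 0.5653 -0.1398  0.0172] F-frame [-104.6  -86.2] yawerr -0.0026 tilt [ 0.0097  0.0082 -0.9999] f_xf,yf,z -14.33 -2.75 0.82 j [-0.36  0.45  1.74  0.    0.96 -2.07]
```

```bash
python3 -m handwheel '[{"rx":0,"ry":-0.013,"rz":0,"x":-8.4,"y":-1.5,"z":-2.4,"jaw":0},{"rx":0,"ry":-0.013,"rz":0,"x":-8.9,"y":-1.7,"z":-2.6,"jaw":0},{"rx":0,"ry":-0.013,"rz":0,"x":-8.9,"y":-1.7,"z":-2.6,"jaw":0}]'|sed -n '2p;4p'
python3 hold.py 14
```

```text
position: [0.5653, -0.1398, 0.0173]
wrist_force: [-13.4, -3.7, 1.0]
[[-13.8, -1.9, 1.0], [-14.0, -2.0, 0.6], [-15.0, -1.9, 0.3], [-13.8, -1.4, 1.2], [-13.1, -1.9, 0.6], [-13.6, -1.1, 0.3], [-14.8, -1.3, 0.2], [-14.0, -1.3, 0.8], [-13.9, -1.8, 0.3], [-14.3, -2.1, 0.4], [-14.3, -2.0, 1.1], [-14.7, -1.6, 0.5], [-14.0, -1.8, 1.0], [-14.2, -1.6, 1.1]]
[-14.11  -1.67   0.68]
t 16.85 pos [ 0.5653 -0.1398  0.0173] F-frame [-104.6  -86.2] yawerr -0.0009 tilt [ 0.0142  0.0124 -0.9998] f_xf,yf,z -13.29 -2.08 0.88 j [-0.36  0.46  1.74  0.    0.97 -2.08]
```

```bash
python3 -m handwheel '[{"rx":0.012,"ry":-0.014,"rz":0,"x":3,"y":0,"z":0,"jaw":0},{"rx":0.012,"ry":-0.014,"rz":0,"x":15,"y":0,"z":0,"jaw":0},{"rx":0.012,"ry":-0.014,"rz":0.015,"x":15,"y":50,"z":0,"jaw":0},{"rx":0.012,"ry":-0.014,"rz":0.015,"x":15,"y":100,"z":0,"jaw":0},{"rx":0.012,"ry":-0.014,"rz":0.015,"x":15,"y":150,"z":0,"jaw":0},{"rx":0.012,"ry":-0.014,"rz":0.015,"x":12,"y":177,"z":0,"jaw":0},{"rx":0.012,"ry":-0.014,"rz":0.015,"x":12,"y":177,"z":0,"jaw":0},{"rx":0.012,"ry":-0.014,"rz":0.015,"x":12,"y":177,"z":0,"jaw":0}]'|sed -n '2p;4p'
python3 -c "
from h import *;st()"
```

```text
position: [0.5301, 0.0341, 0.0202]
wrist_force: [0.1, -0.5, 0.6]
t 17.65 pos [0.5301 0.0341 0.0202] F-frame [-115.5   90.9] yawerr -0.0143 tilt [-2.3e-03 -3.0e-04 -1.0e+00] f_xf,yf,z 0.03 -0.48 0.56 j [-0.07  0.38  1.86  0.    0.89 -1.76]
```

```bash
python3 -m handwheel '[{"rx":0,"ry":0,"rz":0,"x":-5,"y":0,"z":2,"jaw":0},{"rx":0,"ry":0,"rz":0,"x":-9,"y":0,"z":3,"jaw":0},{"rx":0,"ry":0,"rz":0,"x":-11,"y":0,"z":3,"jaw":0},{"rx":0,"ry":0,"rz":0,"x":-12,"y":0,"z":3,"jaw":0},{"rx":0,"ry":0,"rz":0,"x":-12,"y":0,"z":3,"jaw":0}]'|sed -n '2p;4p'
python3 -m handwheel '[{"rx":0,"ry":0,"rz":0,"x":-0.6,"y":0,"z":-0.1,"jaw":0},{"rx":0,"ry":0,"rz":0,"x":-1.2,"y":0,"z":-0.2,"jaw":0},{"rx":0,"ry":0,"rz":0,"x":-1.2,"y":0,"z":-0.2,"jaw":0}]'|sed -n '2p;4p'
python3 -m handwheel '[{"rx":0,"ry":0,"rz":0,"x":-0.6,"y":0,"z":-0.1,"jaw":0},{"rx":0,"ry":0,"rz":0,"x":-1.2,"y":0,"z":-0.2,"jaw":0},{"rx":0,"ry":0,"rz":0,"x":-1.2,"y":0,"z":-0.2,"jaw":0}]'|sed -n '2p;4p'
python3 hold.py 2
```

```text
position: [0.5423, 0.0351, 0.0171]
wrist_force: [-0.4, -0.4, -0.5]
position: [0.5436, 0.0353, 0.0173]
wrist_force: [0.2, 0.1, 0.3]
position: [0.544, 0.0354, 0.0174]
wrist_force: [-1.9, -0.5, 0.9]
[[-1.9, -0.2, 0.9], [-2.4, -0.4, 0.1]]
[-2.14 -0.32  0.52]
t 18.85 pos [0.544  0.0354 0.0174] F-frame [-101.6   90.2] yawerr -0.0149 tilt [-8.e-04 -2.e-04 -1.e+00] f_xf,yf,z -2.33 -0.08 1.13 j [-0.06  0.4   1.84 -0.    0.9  -1.76]
```

Touch on the left: contact at −101.6 with only 2 N, the same place as under the full press, so both ends are flush. Next I go round to the right end for the slide.

```bash
python3 -m handwheel '[{"rx":0,"ry":0,"rz":0,"x":10,"y":0,"z":0,"jaw":0},{"rx":0,"ry":0,"rz":0,"x":27,"y":-30,"z":0,"jaw":0},{"rx":0,"ry":0,"rz":0,"x":27,"y":-80,"z":0,"jaw":0},{"rx":0,"ry":0,"rz":0,"x":27,"y":-130,"z":0,"jaw":0},{"rx":0,"ry":0,"rz":0,"x":27,"y":-180,"z":0,"jaw":0},{"rx":0,"ry":0,"rz":0,"x":27,"y":-230,"z":0,"jaw":0},{"rx":0,"ry":0,"rz":0,"x":27,"y":-276,"z":0,"jaw":0},{"rx":0,"ry":0,"rz":0,"x":27,"y":-276,"z":0,"jaw":0},{"rx":0,"ry":0,"rz":0,"x":0,"y":-276,"z":0,"jaw":0},{"rx":0,"ry":0,"rz":0,"x":-28,"y":-276,"z":0,"jaw":0},{"rx":0,"ry":0,"rz":0,"x":-28,"y":-276,"z":0,"jaw":0},{"rx":0,"ry":0,"rz":0,"x":-28,"y":-276,"z":0,"jaw":0}]'|sed -n '2p;4p'
python3 - <<'E'
from h import *
st();p=bot.snapshot("top");save(p,"t6",(230,120,460,240),3)
print(F(atz(p,(276.7,200),.075)))
E
```

```text
position: [0.6049, -0.234, 0.0172]
wrist_force: [-0.4, -0.4, -0.6]
t 20.05 pos [ 0.6049 -0.234   0.0172] F-frame [ -78.3 -185. ] yawerr -0.0137 tilt [ 4.e-04  5.e-04 -1.e+00] f_xf,yf,z -0.41 -0.37 -0.57 j [-0.48  0.53  1.59  0.    1.02 -2.17]
[-95.1 219.8]
```

View pics/t6.png

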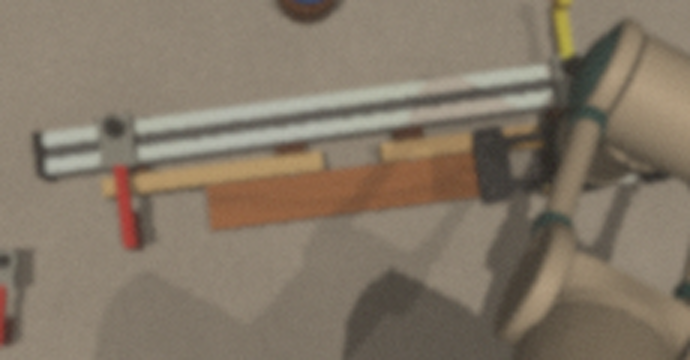

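The batten lies flush, with its left end at crop (208,190) and the stop finger at about (130,235), roughly 65 mm of slide away. I push from the right end.

```bash
python3 -m handwheel '[{"rx":0,"ry":0,"rz":0.004,"x":0,"y":14,"z":0,"jaw":0},{"rx":0,"ry":0,"rz":0.004,"x":0,"y":20,"z":0,"jaw":0},{"rx":0,"ry":0,"rz":0.004,"x":0,"y":25,"z":0,"jaw":0},{"rx":0,"ry":0,"rz":0.004,"x":0,"y":30,"z":0,"jaw":0},{"rx":0,"ry":0,"rz":0.004,"x":0,"y":35,"z":0,"jaw":0},{"rx":0,"ry":0,"rz":0.004,"x":0,"y":40,"z":0,"jaw":0}]'|sed -n '2p;4p'
python3 hold.py 2
python3 -m handwheel '[{"rx":0,"ry":0,"rz":0,"x":-0.1,"y":5,"z":0,"jaw":0},{"rx":0,"ry":0,"rz":0,"x":-0.1,"y":10,"z":0,"jaw":0},{"rx":0,"ry":0,"rz":0,"x":-0.1,"y":15,"z":0,"jaw":0},{"rx":0,"ry":0,"rz":0,"x":-0.1,"y":20,"z":0,"jaw":0},{"rx":0,"ry":0,"rz":0,"x":-0.1,"y":25,"z":0,"jaw":0},{"rx":0,"ry":0,"rz":0,"x":-0.1,"y":30,"z":0,"jaw":0}]'|sed -n '2p;4p'
python3 hold.py 2
```

```text
position: [0.5987, -0.1951, 0.0174]
wrist_force: [-2.6, -4.0, 0.7]
[[-3.1, -3.6, 0.7], [-2.7, -3.9, 1.2]]
[-2.92 -3.76  0.93]
t 20.8 pos [ 0.599  -0.194   0.0173] F-frame [ -78.6 -144.5] yawerr -0.0178 tilt [ 1.3e-03  8.0e-04 -1.0e+00] f_xf,yf,z -1.53 -2.63 0.27 j [-0.42  0.51  1.64  0.    1.   -2.11]
position: [0.5955, -0.1635, 0.0173]
wrist_force: [-1.7, -1.2, 0.3]
[[-1.8, -1.0, 0.3], [-0.7, -1.1, -0.7]]
[-1.25 -1.04 -0.2 ]
t 21.5 pos [ 0.5956 -0.1626  0.0173] F-frame [ -77.7 -113. ] yawerr -0.0178 tilt [ 9.0e-04  2.4e-03 -1.0e+00] f_xf,yf,z 1.01 -0.58 -0.77 j [-0.38  0.49  1.67  0.    0.98 -2.07]
```

Sliding freely. Now I creep to the stop.

```bash
python3 -m handwheel '[{"rx":0,"ry":0,"rz":0,"x":0,"y":3,"z":0,"jaw":0},{"rx":0,"ry":0,"rz":0,"x":0,"y":6,"z":0,"jaw":0},{"rx":0,"ry":0,"rz":0,"x":0,"y":9,"z":0,"jaw":0},{"rx":0,"ry":0,"rz":0,"x":0,"y":11,"z":0,"jaw":0}]'|sed -n '2p;4p'
python3 -m handwheel '[{"rx":0,"ry":0,"rz":0,"x":0,"y":1,"z":0,"jaw":0},{"rx":0,"ry":0,"rz":0,"x":0,"y":2,"z":0,"jaw":0},{"rx":0,"ry":0,"rz":0,"x":0,"y":3,"z":0,"jaw":0}]'|sed -n '2p;4p'
python3 hold.py 2
```

```text
position: [0.5944, -0.1513, 0.0173]
wrist_force: [-0.5, -0.9, -0.9]
position: [0.594, -0.1484, 0.0173]
wrist_force: [-0.2, -2.6, -0.1]
[[-0.6, -2.5, -0.1], [-0.3, -0.3, 0.0]]
[-0.4  -1.44 -0.04]
t 22.3 pos [ 0.594  -0.1481  0.0173] F-frame [-77.3 -98.4] yawerr -0.018 tilt [ 6.e-04  3.e-03 -1.e+00] f_xf,yf,z -1.06 -1.53 0.0 j [-0.36  0.49  1.68  0.    0.98 -2.05]
```

```bash
python3 -m handwheel '[{"rx":0,"ry":0,"rz":0,"x":0,"y":1,"z":0,"jaw":0},{"rx":0,"ry":0,"rz":0,"x":0,"y":2,"z":0,"jaw":0},{"rx":0,"ry":0,"rz":0,"x":0,"y":3,"z":0,"jaw":0}]'|sed -n '2p;4p'
python3 hold.py 2
```

```text
position: [0.5936, -0.1451, 0.0173]
wrist_force: [-0.1, -1.7, -0.5]
[[-0.3, -1.7, -0.5], [-0.4, -1.9, -0.8]]
[-0.37 -1.81 -0.65]
t 22.7 pos [ 0.5936 -0.1449  0.0173] F-frame [-77.2 -95.2] yawerr -0.018 tilt [ 6.0e-04  3.2e-03 -1.0e+00] f_xf,yf,z -1.19 -1.6 -0.21 j [-0.35  0.48  1.68  0.    0.98 -2.05]
```

```bash
python3 -m handwheel '[{"rx":0,"ry":0,"rz":0,"x":0,"y":1,"z":0,"jaw":0},{"rx":0,"ry":0,"rz":0,"x":0,"y":2,"z":0,"jaw":0},{"rx":0,"ry":0,"rz":0,"x":0,"y":3,"z":0,"jaw":0}]'|sed -n '2p;4p'
python3 -m handwheel '[{"rx":0,"ry":0,"rz":0,"x":0,"y":1,"z":0,"jaw":0},{"rx":0,"ry":0,"rz":0,"x":0,"y":2,"z":0,"jaw":0}]'|sed -n '2p;4p'
python3 hold.py 2
```

```text
position: [0.5932, -0.1419, 0.0173]
wrist_force: [-0.7, -2.1, -0.9]
position: [0.593, -0.1398, 0.0173]
wrist_force: [-0.5, -1.3, -1.7]
[[-0.7, -1.3, -1.7], [-0.4, -2.2, -1.0]]
[-0.57 -1.73 -1.37]
t 23.3 pos [ 0.5929 -0.1396  0.0173] F-frame [-77.1 -89.8] yawerr -0.018 tilt [ 6.0e-04  3.6e-03 -1.0e+00] f_xf,yf,z -0.79 -1.99 -0.51 j [-0.35  0.48  1.69  0.    0.97 -2.04]
```

```bash
python3 -m handwheel '[{"rx":0,"ry":0,"rz":0,"x":0,"y":1,"z":0,"jaw":0},{"rx":0,"ry":0,"rz":0,"x":0,"y":2,"z":0,"jaw":0}]'|sed -n '2p;4p'
python3 hold.py 2
```

```text
position: [0.5927, -0.1375, 0.0173]
wrist_force: [-0.5, -1.6, -0.9]
[[-0.7, -1.5, -0.9], [-0.6, -1.1, -0.7]]
[-0.64 -1.29 -0.8 ]
t 23.6 pos [ 0.5927 -0.1373  0.0173] F-frame [-77.1 -87.5] yawerr -0.018 tilt [ 6.0e-04  3.9e-03 -1.0e+00] f_xf,yf,z -0.44 -1.13 -1.18 j [-0.34  0.48  1.69  0.    0.97 -2.04]
```

```bash
python3 -m handwheel '[{"rx":0,"ry":0,"rz":0,"x":0,"y":1,"z":0,"jaw":0},{"rx":0,"ry":0,"rz":0,"x":0,"y":2,"z":0,"jaw":0}]'|sed -n '2p;4p'
python3 -m handwheel '[{"rx":0,"ry":0,"rz":0,"x":0,"y":1,"z":0,"jaw":0},{"rx":0,"ry":0,"rz":0,"x":0,"y":2,"z":0,"jaw":0}]'|sed -n '2p;4p'
python3 hold.py 2
python3 - <<'E'
from h import *
p=bot.snapshot("top");save(p,"t7",(230,150,350,230),5)
E
```

```text
position: [0.5926, -0.1363, 0.0173]
wrist_force: [-0.3, -5.0, -1.3]
position: [0.5926, -0.1362, 0.0174]
wrist_force: [0.1, -9.2, -2.2]
[[-1.2, -9.1, -2.2], [-0.7, -7.6, -2.3]]
[-0.93 -8.37 -2.25]
t 24.1 pos [ 0.5926 -0.1363  0.0174] F-frame [-77.  -86.5] yawerr -0.0161 tilt [ 4.0e-04 -1.6e-03 -1.0e+00] f_xf,yf,z -0.98 -6.28 -2.02 j [-0.34  0.48  1.69 -0.    0.97 -2.03]
```

View pics/t7.png

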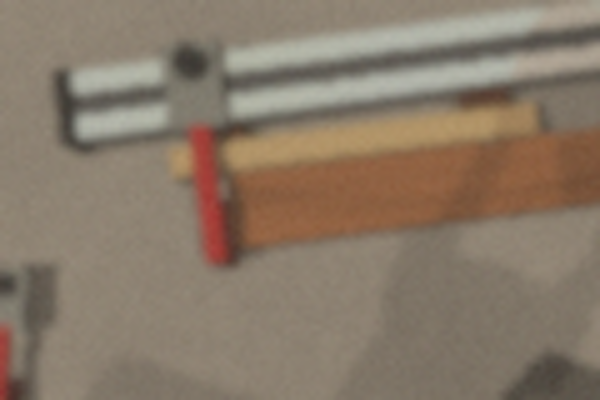

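The batten end meets the red finger, at crop (235,210), with 8 N contact, and it looks flush along the plywood. I back off and check flushness by light touches, the right part first and then the left.

```bash
python3 -m handwheel '[{"rx":0,"ry":0,"rz":0,"x":0,"y":-3,"z":0,"jaw":0},{"rx":0,"ry":0,"rz":0,"x":0,"y":-20,"z":0,"jaw":0},{"rx":0,"ry":0,"rz":0,"x":0,"y":-25,"z":0,"jaw":0},{"rx":0,"ry":0,"rz":0,"x":25,"y":-25,"z":0,"jaw":0},{"rx":0,"ry":0,"rz":0,"x":55,"y":-25,"z":0,"jaw":0},{"rx":0,"ry":0,"rz":0,"x":55,"y":-25,"z":0,"jaw":0},{"rx":0,"ry":0,"rz":0,"x":55,"y":20,"z":0,"jaw":0},{"rx":0,"ry":0,"rz":0,"x":50,"y":41,"z":0,"jaw":0},{"rx":0,"ry":0,"rz":0,"x":36,"y":41,"z":0,"jaw":0},{"rx":0,"ry":0,"rz":0,"x":32,"y":41,"z":0,"jaw":0},{"rx":0,"ry":0,"rz":0,"x":32,"y":41,"z":0,"jaw":0}]'|sed -n '2p;4p'
python3 hold.py 2
python3 -m handwheel '[{"rx":0,"ry":0,"rz":0,"x":-1,"y":0,"z":-0.1,"jaw":0},{"rx":0,"ry":0,"rz":0,"x":-2,"y":0,"z":-0.2,"jaw":0}]'|sed -n '2p;4p'
python3 hold.py 2
```

```text
position: [0.558, -0.1004, 0.0175]
wrist_force: [-1.0, -0.2, -0.2]
[[-1.0, -0.0, -0.2], [-0.5, -0.4, -0.6]]
[-0.74 -0.24 -0.4 ]
t 25.35 pos [ 0.5563 -0.1003  0.0172] F-frame [-108.1  -45.9] yawerr -0.0169 tilt [ 5.0e-04 -1.7e-03 -1.0e+00] f_xf,yf,z -0.37 0.23 -0.89 j [-0.3   0.43  1.79 -0.    0.92 -1.99]
position: [0.5581, -0.1007, 0.0173]
wrist_force: [0.4, -0.0, -0.4]
[[0.4, -0.1, -0.4], [0.3, -0.8, 0.5]]
[ 0.36 -0.44  0.05]
t 25.65 pos [ 0.5583 -0.1005  0.0174] F-frame [-106.1  -46.3] yawerr -0.0175 tilt [ 4.0e-04 -1.7e-03 -1.0e+00] f_xf,yf,z 0.11 0.21 -0.27 j [-0.3   0.43  1.79 -0.    0.93 -1.99]
```

```bash
python3 -m handwheel '[{"rx":0,"ry":0,"rz":0,"x":-1,"y":0,"z":-0.1,"jaw":0},{"rx":0,"ry":0,"rz":0,"x":-2,"y":0,"z":-0.2,"jaw":0}]'|sed -n '2p;4p'
python3 hold.py 2
```

```text
position: [0.5603, -0.1003, 0.0176]
wrist_force: [0.7, -0.6, -0.3]
[[0.7, -0.7, -0.3], [0.4, -0.0, -0.1]]
[ 0.55 -0.35 -0.19]
t 25.95 pos [ 0.5604 -0.1002  0.0177] F-frame [-104.   -46.4] yawerr -0.0174 tilt [ 3.0e-04 -1.8e-03 -1.0e+00] f_xf,yf,z -0.18 -1.07 -0.16 j [-0.3   0.43  1.78 -0.    0.93 -1.99]
```

```bash
python3 -m handwheel '[{"rx":0,"ry":0,"rz":0,"x":-1,"y":0,"z":0,"jaw":0},{"rx":0,"ry":0,"rz":0,"x":-1.5,"y":0,"z":0,"jaw":0}]'|sed -n '2p;4p'
python3 hold.py 2
```

```text
position: [0.5604, -0.1002, 0.0176]
wrist_force: [-4.8, -2.4, 4.2]
[[-5.1, -1.7, 4.2], [-5.6, -0.7, 3.2]]
[-5.36 -1.21  3.72]
t 26.25 pos [ 0.5605 -0.1002  0.0176] F-frame [-103.9  -46.3] yawerr -0.017 tilt [ 0.0031 -0.0017 -1.    ] f_xf,yf,z -5.61 -0.78 4.3 j [-0.3   0.43  1.78 -0.    0.93 -1.99]
```

```bash
python3 -m handwheel '[{"rx":0,"ry":-0.003,"rz":0,"x":3,"y":0,"z":0,"jaw":0},{"rx":0,"ry":-0.003,"rz":0,"x":14,"y":0,"z":0,"jaw":0},{"rx":0,"ry":-0.003,"rz":0,"x":15,"y":50,"z":0,"jaw":0},{"rx":0,"ry":-0.003,"rz":0,"x":15,"y":100,"z":0,"jaw":0},{"rx":0,"ry":-0.003,"rz":0,"x":15,"y":150,"z":0,"jaw":0},{"rx":0,"ry":-0.003,"rz":0,"x":15,"y":190,"z":0,"jaw":0},{"rx":0,"ry":-0.003,"rz":0,"x":15,"y":190,"z":0,"jaw":0},{"rx":0,"ry":-0.003,"rz":0,"x":9,"y":190,"z":0,"jaw":0},{"rx":0,"ry":-0.003,"rz":0,"x":5,"y":190,"z":0,"jaw":0},{"rx":0,"ry":-0.003,"rz":0,"x":3,"y":190,"z":0,"jaw":0},{"rx":0,"ry":-0.003,"rz":0,"x":3,"y":190,"z":0,"jaw":0}]'|sed -n '2p;4p'
python3 hold.py 2
python3 -m handwheel '[{"rx":0,"ry":0,"rz":0,"x":-1,"y":0,"z":0,"jaw":0},{"rx":0,"ry":0,"rz":0,"x":-2,"y":0,"z":-0.2,"jaw":0}]'|sed -n '2p;4p'
python3 hold.py 2
```

```text
position: [0.5354, 0.0869, 0.0173]
wrist_force: [0.7, -0.5, -0.2]
[[0.6, -0.6, -0.2], [-0.1, 0.1, -0.3]]
[ 0.28 -0.22 -0.25]
t 27.45 pos [0.5347 0.0871 0.0172] F-frame [-103.7  142.8] yawerr -0.0185 tilt [ 5.0e-04 -1.7e-03 -1.0e+00] f_xf,yf,z -0.19 0.59 0.39 j [ 0.03  0.4   1.84 -0.    0.9  -1.65]
position: [0.5366, 0.087, 0.0173]
wrist_force: [-0.4, -0.4, -0.6]
[[-0.4, -0.4, -0.6], [0.3, -0.2, 0.2]]
[-0.07 -0.28 -0.2 ]
t 27.75 pos [0.5368 0.0872 0.0174] F-frame [-101.5  142.6] yawerr -0.0188 tilt [ 2.0e-04 -1.7e-03 -1.0e+00] f_xf,yf,z 0.54 -0.77 0.48 j [ 0.03  0.4   1.84 -0.    0.9  -1.65]
```

```bash
python3 -m handwheel '[{"rx":0,"ry":0,"rz":0,"x":-1,"y":0,"z":0,"jaw":0},{"rx":0,"ry":0,"rz":0,"x":-2,"y":0,"z":-0.2,"jaw":0}]'|sed -n '2p;4p'
python3 hold.py 2
```

```text
position: [0.5377, 0.0874, 0.0174]
wrist_force: [-3.9, -0.7, 0.9]
[[-3.9, -0.1, 0.9], [-2.6, -0.4, 1.2]]
[-3.27 -0.28  1.07]
t 28.05 pos [0.5377 0.0874 0.0174] F-frame [-100.7  142.6] yawerr -0.0185 tilt [ 0.0026 -0.0018 -1.    ] f_xf,yf,z -2.35 -1.02 1.49 j [ 0.03  0.4   1.83 -0.    0.91 -1.65]
```

Both touches match the flush line to 0.2 mm. I retreat, lift clear and look.

```bash
python3 -m handwheel '[{"rx":0,"ry":0,"rz":0,"x":3,"y":0,"z":0,"jaw":0},{"rx":0,"ry":0,"rz":0,"x":25,"y":0,"z":0,"jaw":0},{"rx":0,"ry":0,"rz":0,"x":50,"y":0,"z":0,"jaw":0},{"rx":0,"ry":0,"rz":0,"x":80,"y":0,"z":-40,"jaw":0},{"rx":0,"ry":0,"rz":0,"x":120,"y":0,"z":-80,"jaw":0},{"rx":0,"ry":0,"rz":0,"x":160,"y":0,"z":-120,"jaw":0},{"rx":0,"ry":0,"rz":0,"x":200,"y":0,"z":-160,"jaw":0},{"rx":0,"ry":0,"rz":0,"x":240,"y":0,"z":-180,"jaw":0},{"rx":0,"ry":0,"rz":0,"x":240,"y":0,"z":-180,"jaw":0},{"rx":0,"ry":0,"rz":0,"x":240,"y":0,"z":-180,"jaw":0}]'|sed -n '2p;4p'
python3 - <<'E'
from h import *
p=bot.snapshot("top");q=bot.snapshot("side")
a=cv2.resize(p["image"][130:215,230:460],(800,296),interpolation=cv2.INTER_CUBIC);b=cv2.resize(q["image"][140:280,230:430],(428,300),interpolation=cv2.INTER_CUBIC)
cv2.imwrite("pics/t8.png",np.vstack([a,np.pad(b,((0,0),(0,372),(0,0)))])[:,:,::-1]);print(rect(p,"batten_mid",.03))
E
```

```text
position: [0.2999, 0.0592, 0.1992]
wrist_force: [0.6, -0.2, 0.2]
{'c': (577.0, 25.3), 'L': 300.5, 'W': 49.1, 'deg': 6.81, 'score': 0.66}
```

View pics/t8.png

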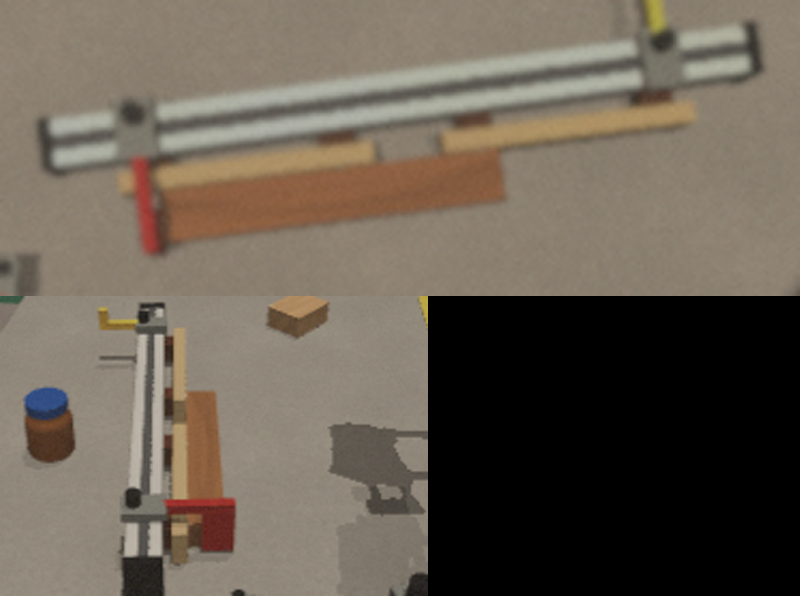

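The batten lies along both plywood pieces, its left end at the red finger, crop (160,210), and nothing is disturbed. Handing in.

```bash
python3 -c "
from station import bot;print(bot.sign_off())"
```

```text
the job is handed in; nothing more can be done
None
```

The batten lies flush along both plywood pieces with its left end against the red stop. I handed the job in at about 29 s of the 72 s allowed. The sign-off gives no verdict.

**What I did:**
- **Squaring:** I pushed the batten parallel to the fence with the jaws open.
- **Left press:** about 14 N, level, for over half a second, roughly 90 mm left of its middle.
- **Right press:** about 14 N, level, for over half a second, roughly 88 mm right of its middle.
- **Slide:** I pushed it along the facing from its right end. Contact with the stop peaked at about 9 N.

**Last checks:**
- **Before the slide:** a light touch on the left met the batten within 0.1 mm of its pressed position, so the right press had not swung it off and I did not repeat the presses.
- **After the slide:** touches of 3–5 N found both ends within 0.2 mm of the flush line.
- **Final pictures:** they show the batten at the stop, with the jar and offcut where they were. The screwdriver was out of the final crops, but I never worked near it.
- **Disagreement:** the stop came about 10 mm later than I had estimated from the pictures, most likely because I overestimated the closed finger thickness. The picture and the force reading both confirmed the contact.
- **Not rechecked:** I did not feel the contact with the stop again after the final touches.

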